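# Shut down the microscope station

### The arm

A 6-joint arm with a two-finger parallel gripper is mounted at the origin on the work surface. World frame = base frame: x ahead of the robot, y to its left, z up, the work surface at z = 0. Lengths are in mm, angles in rad, forces in N, time in s.
With the tool pointing down it reaches from about 325 to 900 mm from the base axis. Payload 3.5 kg.
Tool frame: the origin (TCP) lies between the finger pads; the fingertips stand 17 mm ahead of it and the grasp point (between the pads) lies 2 mm behind it; z points along the fingers, y is the line along which they close (so a half turn about z gives the same grasp; the last joint's range is limited). The gripper opens to 85 mm and grips with 20 to 120 N. Pads are 22 mm wide; open, the fingers measure 114 mm over their backs; the gripper's body (76 mm by 85 mm) begins 54 mm behind the grasp point. The pads swing forward as they close: fully open they stand 13 mm farther back than shut.
Start: joints at [1.207, 0.276, -0.026, 1.268, 0, 1.467], TCP at [161.165, 603.861, 248.313] pointing down, gripper open.
Joint ranges: [-3.12, 3.12], [-0.85, 1.88], [-1.08, 1.24], [-1.95, 2.15], [-1.57, 1.53], [-3.14, 3.14]. Speed limits (rad/s): [2.57, 2.57, 3.14, 3.14, 3.14, 3.14].

### API

Orientations are given as a 3x3 rotation matrix whose columns are the frame's x, y, z axes.
In Python, from station import read_state, grab_frame, camera_params, sign_off gives the robot as it stands.
- The arm moves only by the tool jog_arm, never from a script. Its argument "increments" is a list of rows, each an object of numbers: "tx", "ty", "tz": the shift along the tool's x, y, z normalised to -1 to 1, where 1 is 0.02 m; "ax", "ay", "az": the turn, a rotation vector about the tool's x, y, z normalised to -1 to 1, where 1 is 8 degrees; "hand": the opening, from 0 (shut) to 1 (fully open). A call has 1 to 12 rows; each row shifts and turns the commanded pose from where the row before left it, along the tool's axes as they then stand; what a row does not reach is not made up. A row lasts 1/8 s, in which the tool goes at most 62.5 mm and 10.7 degrees, less where a joint would pass 70% of its speed; a pose out of reach is approached as far as the arm can. A call with a number of a shift or a turn outside -1 to 1 is refused whole. A call with a gripper value outside its range is refused whole. The fingers move at their own pace and stop on an object; the grip force is fixed at half the most. Time passes only in rows, so rows that do not move let the fingers close. It gives the time, the measured TCP pose, the force, the opening and the grip force at its end, in the units of the state.
- read_state(): the state, without advancing time (a new reading comes with each control period).
- grab_frame(name): name is "scene" or "top"; returns the picture (480x640x3 uint8, blue, green, red); there is no depth.
- camera_params(name): a dict with "fx", "fy", "cx", "cy" (pixels), "R" (3x3) and "t" (3): a world point X has camera coordinates R X + t. Camera axes: x right, y down, z forward; pixel columns grow to the right and rows downward; lengths in mm; the calibration is good to about 2 mm. A picture is of the moment at which its call begins. camera_params takes no time and is no camera call.
- sign_off(): hands the job in; it is judged then, once.
The state is a dict: "time_s": time; "q": joint angles; "dq": joint speeds; "joint_torque": joint torques, N m; "tool_pos": TCP position; "tcp_rot": TCP orientation; "ft_force": force on the tool from outside, world axes, zero at the start; "ft_torque": the same for the moment, N m; "grip_width": finger opening in mm; "finger_force": force on a finger pad.
Only numpy, scipy, OpenCV 4.12 (cv2) and the standard library are available. Lean on these libraries where they do the work, as an engineer would, in place of code of your own. Each camera call takes 0.05 s, during which the arm holds its last target. There are 200 camera calls.

### The job

Shut down the microscope: turn the blue spoked focus wheel until the black stage is all the way down and the wheel rests against its end stop, and only then flip the red toggle on the grey lamp box fully over to its other side. Never wind the stage up towards the lens, go easy on the wheel when it meets the stop, and leave the seed dish, the jar and the slide box where they are.

Things in the scene. Friction and masses are not known exactly. Their poses are not given: they have to be found in the camera images.
- microscope: White microscope, 354 mm tall, on a steel tray (x -150 to 250, y -140 to 140 mm, 12 mm rim), all fixed to the counter. Origin on the counter under its column (50 x 44 mm); x points from column to stage and lens, y left, z up. Foot: x -45 to 145, y -65 to 65, 36 mm high. Drive housing on the -y side out to y -57, x -30 to 30, z 70 to 130 mm. Head and eyepiece within 24 mm of y = 0.
- wheel_center (a point): Centre of the blue focus wheel on its level axle, which runs along the microscope's y: 90 mm to its -y side, 100 mm above the counter. Hub 32 mm across, 28 mm wide; five equal radial paddle spokes, 11 mm thick, 44 mm wide along the axle, each ending in a round crossbar (16 mm thick, 50 mm long); 112 mm across in all. A fingertip fits down between two spokes. Fixed to the microscope.
- wheel_top (a point): Fixed point where the top of the wheel passes, 56 mm above wheel_center. Pushing the wheel's top towards the microscope's +x lowers the stage, 9 mm per rad. The wheel is stiff (about 0.12 N m), stays where it is left, and starts 2.0 to 4.2 rad above its lower end stop.
- white_bar (a point): Centre of the one white crossbar (the other four are blue), 48 mm from the axle; it turns with the wheel. The other bars lie at every 72 degrees round the axle. The angle at which the wheel meets its stop is not known.
- stage: Black stage plate of the microscope, 100 x 90 x 10 mm, carried by the focus drive; it only moves up and down. Origin at the centre of its upper face, 85 mm from the microscope's origin along x. The lens tip is 207 mm above the counter. The height at which it meets the lower stop has to be felt.
- lamp_box: Grey lamp supply, 140 x 100 mm, 54 mm high, fixed to the counter; origin in the middle of its underside, x along its length. On top, in the middle, is a black switch block (70 x 50 x 25 mm) with the toggle.
- lamp_switch (a joint): Angle of the red toggle on the lamp box: 0 = on, leaning 0.5 rad to the box's -x; 1.0 = off, against the stop, leaning 0.5 rad to its +x. It stays where it is left (0.06 N m). Pivot on the box's axis, 76 mm above the counter, along the box's y; the toggle is 60 mm long from the pivot to the centre of its ball.
- lamp_switch_tip (a point): Centre of the toggle's red ball (26 mm diameter); it moves with the toggle.
- seed_dish: Bystander: closed clear dish of red seeds, 90 mm diameter, 17 mm high, loose on the tray; origin at its underside.
- seed_jar: Bystander: amber jar with a black cap, 64 mm diameter, 100 mm tall, loose on the counter; origin at its underside.
- slide_box: Bystander: wooden slide box, 110 x 85 x 43 mm, loose on the counter; origin at its underside.
Not all that is in view belongs to the job. Several things have the shape of the lamp_box; the one meant has the colours described above.

How it is judged:
By the outcome, as a careful person would: the job done as asked, in the order asked, and still so for the second after the job is handed in, with the robot touching nothing.
It also fails if it takes over 67 s, if anything falls off the work surface, if the arm or the gripper's body presses on something with over 40 N, if the wrist force passes 120 N, or if a joint passes its speed limit or range.

## Working session

There is one attempt and no reset: what is moved stays moved. The work goes in short steps, Python scripts to look and compute and a tool call to move; the robot and the scene stay as the last step left them, time stands still between calls to the robot, and variables do not carry over. Pictures are saved under pics/ and viewed, at most 10 in all, crops included, and the job is handed in when it is done.

Besides the shell and the picture viewer there is one more tool, called in YAML: its name, and indented under it one key for each argument. jog_arm: Moves the arm, as the interface text tells. Scaled input: -1 to 1 covers 0.02 m each way for a shift and 8 degrees each way for a turn. Its arguments: {"type":"object","properties":{"increments":{"type":"array"}},"required":["increments"]}

```bash
mkdir -p pics; python3 - <<'E'
from station import *
import cv2,numpy as np
for n in("scene","top"):
    cv2.imwrite(f"pics/{n}0.png",grab_frame(n)); c=camera_params(n); print(n,{k:np.round(v,4).tolist() for k,v in c.items()})
s=read_state();print(s)
E
```

```text
scene {'fx': 480.8175, 'fy': 480.8175, 'cx': 315.3895, 'cy': 239.8634, 'R': [[-0.1901, 0.9817, -0.0104], [0.5045, 0.0886, -0.8589], [-0.8422, -0.1686, -0.5121]], 't': [250.8508, -154.3092, 1415.518]}
top {'fx': 455.095, 'fy': 455.095, 'cx': 317.3734, 'cy': 238.2647, 'R': [[0.0273, -0.9995, -0.0143], [-0.9825, -0.0242, -0.1845], [0.1841, 0.019, -0.9827]], 't': [-152.2332, 542.1347, 974.9591]}
{'time_s': 0.1, 'q': array([ 1.20658344e+00,  2.77092245e-01, -2.77111820e-02,  1.26800957e+00,
        5.43951573e-06,  1.46741352e+00]), 'dq': array([ 0.00116882, -0.00125707,  0.00359032, -0.00089505, -0.00055378,
       -0.00033784]), 'joint_torque': array([ 9.93483764e-05, -4.46707678e+01,  2.96128124e+01,  8.46160372e-03,
       -4.70303280e-05,  1.15818203e-06]), 'tool_pos': array([160.93906407, 603.24331938, 247.26489785]), 'tcp_rot': array([[-9.66176171e-01,  2.57881918e-01, -7.23448283e-04],
       [ 2.57882844e-01,  9.66174361e-01, -1.88244685e-03],
       [ 2.13528179e-04, -2.00534019e-03, -9.99997967e-01]]), 'ft_force': array([ 0.91270616,  0.20061479, -0.52367275]), 'ft_torque': array([-0.00314768,  0.00425934, -0.01754086]), 'finger_force': 0.0, 'grip_width': 85.34197790011325}
```

View pics/scene0.png

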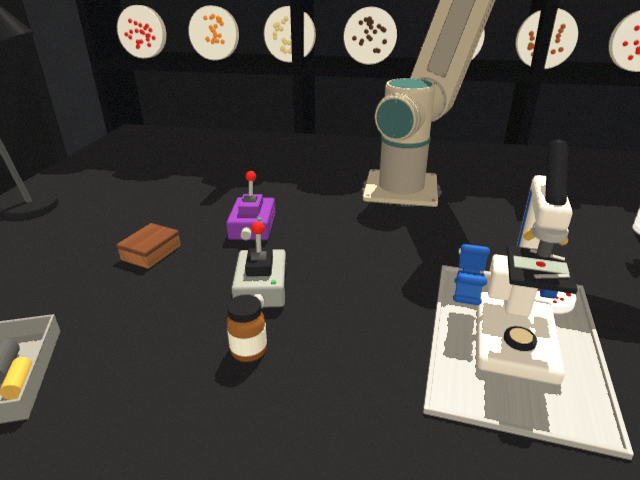

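View pics/top0.png

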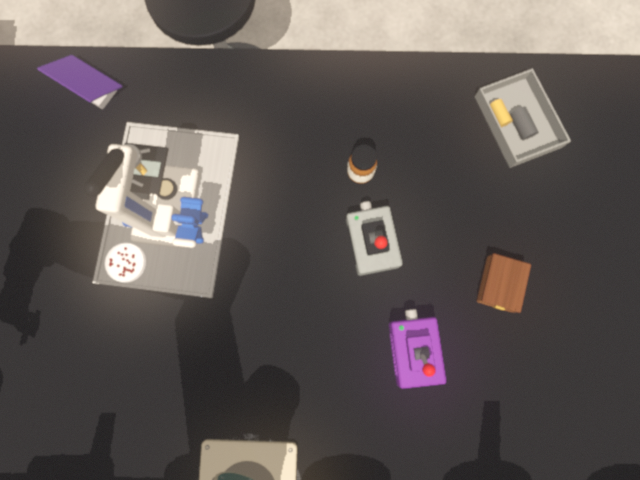

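The scene picture shows the microscope on its tray at about (520,300), the blue wheel at (470,272), the grey lamp box at (260,275) with its red ball at (258,228), and the jar at (246,330).
The top picture shows the wheel at (188,220), the tray corners at about (127,123), (239,133), (212,297) and (95,285), and the ball at (381,243).
Two things have the lamp box's shape: the grey one at top (375,240) and the purple one at (418,352). The grey one fits the description by colour.

```bash
cat > h.py <<'E'
import cv2,numpy as np
from station import *
C={n:camera_params(n) for n in("scene","top")}
def ray(n,p):
    c=C[n];R=np.array(c["R"]);t=np.array(c["t"])
    return -R.T@t, R.T@np.array([(p[0]-c["cx"])/c["fx"],(p[1]-c["cy"])/c["fy"],1])
def plane(n,p,z):
    o,d=ray(n,p);return o+d*(z-o[2])/d[2]
def tri(ps,pt):
    o,d=ray("scene",ps);u,e=ray("top",pt)
    k=np.linalg.lstsq(np.c_[d,-e],u-o,rcond=None)[0]
    a,b=o+k[0]*d,u+k[1]*e;return (a+b)/2,np.linalg.norm(a-b)
def proj(n,X):
    c=C[n];v=np.array(c["R"])@X+c["t"];return np.array([c["cx"]+c["fx"]*v[0]/v[2],c["cy"]+c["fy"]*v[1]/v[2]])
def blobs(m,amin=20):
    n,l,s,c=cv2.connectedComponentsWithStats(m.astype(np.uint8));return [(s[i],c[i]) for i in range(1,n) if s[i,4]>=amin]
E
python3 - <<'E'
from h import *
np.set_printoptions(precision=1,suppress=True)
im={n:cv2.imread(f"pics/{n}0.png") for n in C}
red={}
for n in C:
    h=cv2.cvtColor(im[n],cv2.COLOR_BGR2HSV)
    m=((h[...,0]<6)|(h[...,0]>174))&(h[...,1]>200)&(h[...,2]>130)
    print(n,"red",[(c,s[4]) for s,c in blobs(m,25)])
    m=(h[...,0]>100)&(h[...,0]<125)&(h[...,1]>150)&(h[...,2]>60)
    print(n,"blue",[(c,s) for s,c in blobs(m)])
h=cv2.cvtColor(im["top"],cv2.COLOR_BGR2HSV)
m=((h[...,2]>75)&(h[...,1]<70)).astype(np.uint8)
for roi,name,z,k in(((80,110,170,195),"tray",12,0),((340,195,70,85),"lamp",54,0)):
    x,y,w,hh=roi;sub=m[y:y+hh,x:x+w]
    sub=cv2.morphologyEx(sub,cv2.MORPH_OPEN,np.ones((9 if name=="lamp" else 3,)*2,np.uint8))
    cs=max(cv2.findContours(sub,cv2.RETR_EXTERNAL,cv2.CHAIN_APPROX_NONE)[0],key=cv2.contourArea)
    hull=cv2.convexHull(cs+np.array([x,y]))
    P=np.array([plane("top",p[0],z)[:2] for p in hull],np.float32)
    r=cv2.minAreaRect(P);print(name,r,cv2.boxPoints(r).tolist())
for p in((127,123),(239,133),(212,297),(95,285)):print(plane("top",p,12))
a=cv2.resize(im["top"][100:310,85:245],None,fx=2.4,fy=2.4,interpolation=cv2.INTER_CUBIC)
b=cv2.resize(im["scene"][190:320,210:300],None,fx=3.8,fy=3.8,interpolation=cv2.INTER_CUBIC)
cv2.imwrite("pics/crop1.png",np.hstack([a[:494],b[:494]]))
a=cv2.resize(im["scene"][220:330,420:520],None,fx=4,fy=4,interpolation=cv2.INTER_CUBIC)
b=cv2.resize(im["top"][170:280,150:240],None,fx=4,fy=4,interpolation=cv2.INTER_CUBIC)
cv2.imwrite("pics/crop2.png",np.hstack([a,b]))
E
```

```text
scene red [(array([138. ,  43.2]), np.int32(25)), (array([250.5, 175.4]), np.int32(82)), (array([257.4, 227.9]), np.int32(107)), (array([539.9, 263.7]), np.int32(26))]
scene blue [(array([524.1, 217.7]), array([518, 191,  13,  55,  75], dtype=int32)), (array([470.8, 273.5]), array([ 453,  244,   37,   61, 1558], dtype=int32)), (array([547.8, 293.1]), array([540, 289,  17,   9, 118], dtype=int32))]
top red []
top blue []
tray ((630.49951171875, 233.80642700195312), (482.06585693359375, 412.86566162109375), 3.157715082168579) [[378.4612731933594, 426.64862060546875], [401.2038269042969, 14.40981674194336], [882.5377197265625, 40.9642333984375], [859.795166015625, 453.2030334472656]]
lamp ((553.2796020507812, -261.9862060546875), (167.71624755859375, 109.64707946777344), 12.6729154586792) [[459.43695068359375, -226.89547729492188], [483.49188232421875, -333.8713684082031], [647.1222534179688, -297.0769348144531], [623.0673217773438, -190.10104370117188]]
[830.5 340.   12. ]
[810.1  61.5  12. ]
[410.4  99.8  12. ]
[430.6 372.4  12. ]
```

View pics/crop1.png

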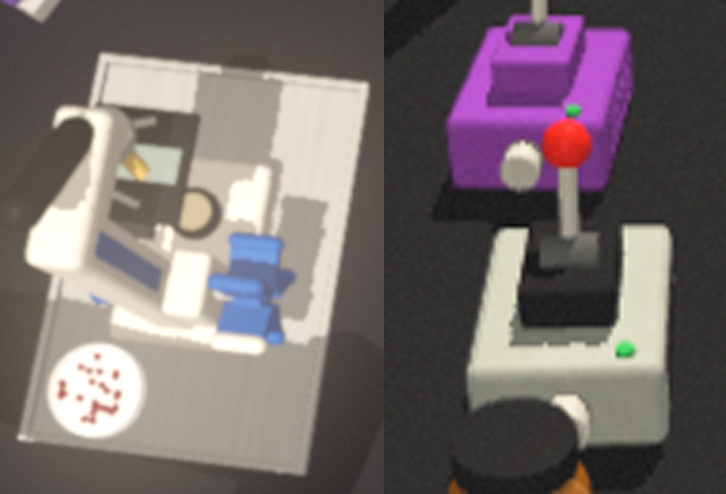

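View pics/crop2.png

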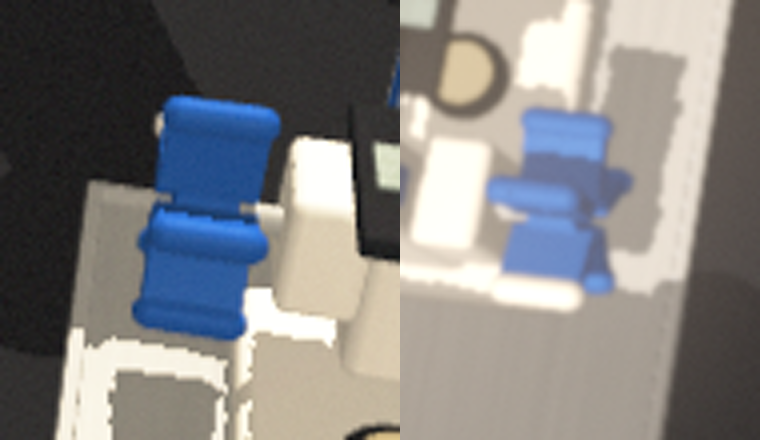

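Crop 1 shows the grey box with the black switch block and red ball, ball at scene (257,228), with the purple twin behind it. This confirms the grey box is the one meant.
Crop 2 shows the wheel. In the top image the blue bars are at about (191,199) and (185,219), and the white bar is at about (185,243), on the robot's side. In the scene image the blue bars are at (475,247), (471,279) and (467,300).

```bash
cat >> h.py <<'E'
np.set_printoptions(precision=1,suppress=True)
TC=np.array([plane("top",p,12)[:2] for p in((127,123),(239,133),(212,297),(95,285))])
ex=(TC[0]-TC[3])+(TC[1]-TC[2]);ex/=np.linalg.norm(ex);ey=np.array([-ex[1],ex[0]])
O=TC.mean(0)-50*ex
def s2w(x,y,z):return np.r_[O+x*ex+y*ey,z]
def wpl(n,p,yy=-90):
    o,d=ray(n,p);k=(yy-(o[:2]-O)@ey)/(d[:2]@ey);X=o+k*d;return np.array([(X[:2]-O)@ex,X[2]-100])
E
python3 - <<'E'
from h import *
im={n:cv2.imread(f"pics/{n}0.png") for n in C}
print("O",O,"yaw",np.degrees(np.arctan2(ex[1],ex[0])),"wheel",s2w(0,-90,100),"px",proj("top",s2w(0,-90,156)),proj("scene",s2w(0,-90,100)))
for n,p in(("top",(191.3,199.5)),("top",(185,218.5)),("top",(184.8,243)),("scene",(475,247)),("scene",(471,279)),("scene",(467,300))):
    v=wpl(n,p);print(n,p,"r",np.hypot(*v),"deg from up toward +x",np.degrees(np.arctan2(*v)))
for n,a,b in(("top",(381,243),8),("scene",(257,228),10)):pass
h=cv2.cvtColor(im["top"],cv2.COLOR_BGR2HSV)
m=((h[...,0]<9)|(h[...,0]>172))&(h[...,1]>150)&(h[...,2]>120)
bl=[(c,s[4]) for s,c in blobs(m,25)];print(bl)
pt=min(bl,key=lambda b:np.hypot(*(b[0]-[381,243])))[0]
print("ball tri",tri((257.4,227.9),pt),"plane",plane("top",pt,128.7),plane("scene",(257.4,227.9),128.7))
L=np.array([plane("top",p,54)[:2] for p in((348,212),(388,207),(402,266),(358,274))]);print("lamp corners",L,L.mean(0))
# lamp edges via mask
g=(h[...,1]<60)&(h[...,2]>100);g[:205]=0;g[280:]=0;g[:,:340]=0;g[:,410:]=0
sub=cv2.morphologyEx(g.astype(np.uint8),cv2.MORPH_CLOSE,np.ones((25,25)))
sub=cv2.morphologyEx(sub,cv2.MORPH_OPEN,np.ones((21,21)))
c=max(cv2.findContours(sub,0,1)[0],key=cv2.contourArea)
print(cv2.boxPoints(cv2.minAreaRect(np.array([plane("top",p[0],54)[:2] for p in c],np.float32))),cv2.minAreaRect(np.array([plane("top",p[0],54)[:2] for p in c],np.float32)))
# tray mask edges check + stage height from scene
print("jar",plane("top",(363,157),100),"dish",plane("top",(125,262),17))
E
```

```text
O [570.6 222.8] yaw -5.0482280145083465 wheel [562.7 133.2 100. ] px [183.9 217.3] [466.9 270.6]
top (191.3, 199.5) r 53.83733314608248 deg from up toward +x 57.198459143706906
top (185, 218.5) r 47.882287729857694 deg from up toward +x -0.7330863120243322
top (184.8, 243) r 52.88149667987053 deg from up toward +x -64.29451663975475
scene (475, 247) r 116.41221367226842 deg from up toward +x 37.54761150001565
scene (471, 279) r 117.57158093727487 deg from up toward +x 62.96361716848278
scene (467, 300) r 105.24950619977426 deg from up toward +x 83.51717115183489
[(array([380.6, 242.2]), np.int32(122)), (array([428.5, 369.6]), np.int32(112))]
ball tri (array([ 525.8, -269.9,  129. ]), np.float64(1.1697291902010005)) plane [ 526.  -270.5  128.7] [ 525.3 -269.4  128.7]
lamp corners [[ 607.2 -205.8]
 [ 621.  -296.1]
 [ 487.3 -326.8]
 [ 467.1 -229.9]] [ 545.7 -264.7]
[[ 463.8 -228.2]
 [ 483.4 -329.4]
 [ 634.9 -300.1]
 [ 615.3 -198.9]] ((549.3347778320312, -264.1390380859375), (154.26852416992188, 103.12366485595703), 10.939306259155273)
jar [ 721.4 -234.8  100. ] dish [485.1 306.2  17. ]
```

jog_arm:
  increments:
    - {"tx": -0.6,"ty": -1,"az": -0.63,"hand": 0}
    - {"tx": -0.6,"ty": -1,"az": -0.63,"hand": 0}
    - {"tx": -0.6,"ty": -1,"hand": 0}
    - {"tx": -0.6,"ty": -1,"hand": 0}
    - {"tx": -0.6,"ty": -1,"hand": 0}
    - {"tx": -0.6,"ty": -1,"hand": 0}
    - {"tx": -0.6,"ty": -1,"hand": 0}
    - {"tx": -0.6,"ty": -1,"hand": 0}
    - {"tx": -0.6,"ty": -1,"hand": 0}
    - {"tx": -0.6,"ty": -1,"hand": 0}
    - {"tx": -0.6,"ty": -1,"hand": 0}
    - {"tx": -0.6,"ty": -1,"hand": 0}

```text
invalid input at $.increments[0]: expected keys tx, ty, tz, ax, ay, az, hand
```

```bash
cat > st.py <<'E'
from h import *
s=read_state();p=s["tool_pos"];R=s["tcp_rot"]
print("t",s["time_s"],"scope xy",(p[:2]-O)@ex,(p[:2]-O)@ey,"z",p[2],"width",s["grip_width"],"F scope",s["ft_force"][:2]@ex,s["ft_force"][:2]@ey,s["ft_force"][2])
print("tool x vs -ex deg",np.degrees(np.arctan2(R[1,0],R[0,0])-np.arctan2(-ex[1],-ex[0])),"tz",R[:,2],"world",p)
E
python3 st.py
```

```text
t 0.1 scope xy -441.5498822661564 342.89003343765603 z 247.26489785063873 width 85.34197790011325 F scope 0.8915128142639502 0.28014949263315425 -0.523672753006564
tool x vs -ex deg -9.896246947976802 tz [-0. -0. -1.] world [160.9 603.2 247.3]
```

jog_arm:
  increments:
    - {"tx": -0.6,"ty": -1,"tz": 0,"ax": 0,"ay": 0,"az": -0.62,"hand": 0}
    - {"tx": -0.6,"ty": -1,"tz": 0,"ax": 0,"ay": 0,"az": -0.62,"hand": 0}
    - {"tx": -0.6,"ty": -1,"tz": 0,"ax": 0,"ay": 0,"az": 0,"hand": 0}
    - {"tx": -0.6,"ty": -1,"tz": 0,"ax": 0,"ay": 0,"az": 0,"hand": 0}
    - {"tx": -0.6,"ty": -1,"tz": 0,"ax": 0,"ay": 0,"az": 0,"hand": 0}
    - {"tx": -0.6,"ty": -1,"tz": 0,"ax": 0,"ay": 0,"az": 0,"hand": 0}
    - {"tx": -0.6,"ty": -1,"tz": 0,"ax": 0,"ay": 0,"az": 0,"hand": 0}
    - {"tx": -0.6,"ty": -1,"tz": 0,"ax": 0,"ay": 0,"az": 0,"hand": 0}
    - {"tx": -0.6,"ty": -1,"tz": 0,"ax": 0,"ay": 0,"az": 0,"hand": 0}
    - {"tx": -0.6,"ty": -1,"tz": 0,"ax": 0,"ay": 0,"az": 0,"hand": 0}
    - {"tx": -0.6,"ty": -1,"tz": 0,"ax": 0,"ay": 0,"az": 0,"hand": 0}
    - {"tx": -0.6,"ty": -1,"tz": 0,"ax": 0,"ay": 0,"az": 0,"hand": 0}

```text
time_s: 1.6
tool_pos: [278.5, 348.5, 248.4]
tcp_rot: [[-0.996, 0.088, 0.0], [0.088, 0.996, 0.0], [-0.0, 0.0, -1.0]]
ft_force: [-0.3, -0.2, 0.2]
grip_width: -0.4
finger_force: 0.0
```

```bash
python3 st.py
```

```text
t 1.6 scope xy -302.0687179926604 99.48085128225841 z 248.40037279808942 width -0.403249966891454 F scope -0.24052453812178617 -0.1993364125926073 0.1989279503868967
tool x vs -ex deg -0.0065710379508140005 tz [ 0.  0. -1.] world [278.5 348.5 248.4]
```

jog_arm:
  increments:
    - {"tx": -0.8,"ty": -0.98,"tz": 0,"ax": 0,"ay": 0,"az": 0,"hand": 0}
    - {"tx": -0.8,"ty": -0.98,"tz": 0,"ax": 0,"ay": 0,"az": 0,"hand": 0}
    - {"tx": -0.8,"ty": -0.98,"tz": 0,"ax": 0,"ay": 0,"az": 0,"hand": 0}
    - {"tx": -0.8,"ty": -0.98,"tz": 0,"ax": 0,"ay": 0,"az": 0,"hand": 0}
    - {"tx": -0.8,"ty": -0.98,"tz": 0,"ax": 0,"ay": 0,"az": 0,"hand": 0}
    - {"tx": -0.8,"ty": -0.98,"tz": 0,"ax": 0,"ay": 0,"az": 0,"hand": 0}
    - {"tx": -0.8,"ty": -0.98,"tz": 0,"ax": 0,"ay": 0,"az": 0,"hand": 0}
    - {"tx": -0.8,"ty": -0.98,"tz": 0,"ax": 0,"ay": 0,"az": 0,"hand": 0}
    - {"tx": -0.8,"ty": -0.98,"tz": 0,"ax": 0,"ay": 0,"az": 0,"hand": 0}
    - {"tx": -0.8,"ty": -0.98,"tz": 0,"ax": 0,"ay": 0,"az": 0,"hand": 0}
    - {"tx": -1,"ty": 0,"tz": 0.5,"ax": 0,"ay": 0,"az": 0,"hand": 0}
    - {"tx": -1,"ty": 0,"tz": 0.5,"ax": 0,"ay": 0,"az": 0,"hand": 0}

```text
time_s: 3.1
tool_pos: [460.6, 136.0, 228.4]
tcp_rot: [[-0.996, 0.089, 0.001], [0.089, 0.996, 0.0], [-0.001, 0.0, -1.0]]
ft_force: [-0.5, -0.6, 0.5]
grip_width: -0.2
finger_force: 0.0
```

```bash
python3 st.py; python3 - <<'E'
from h import *
im=grab_frame("top");cv2.imwrite("pics/top1.png",im)
for x in(0,-25,27):
  print(proj("top",s2w(x,-90,148)),proj("scene",s2w(x,-90,148)))
p=read_state()["tool_pos"]
for d in(0,17,30):print("tip",d,proj("scene",p-[0,0,d]))
s=grab_frame("scene")
a=cv2.resize(s[190:330,410:550],None,fx=4,fy=4,interpolation=cv2.INTER_CUBIC)
cv2.imwrite("pics/scene1.png",a)
E
```

```text
t 3.1 scope xy -101.94035567131252 -96.20538505720289 z 228.39873595994982 width -0.17056382390282793 F scope -0.47480889237652074 -0.6443629432581659 0.4604364911269448
tool x vs -ex deg -0.056076515783099336 tz [ 0.  0. -1.] world [460.6 136.  228.4]
[185.  218.2] [471.1 248. ]
[183. 230.] [471.2 240.9]
[187.2 205.5] [470.9 256. ]
tip 0 [474.7 183.5]
tip 17 [473.3 191.9]
tip 30 [472.2 198.2]
```

View pics/scene1.png

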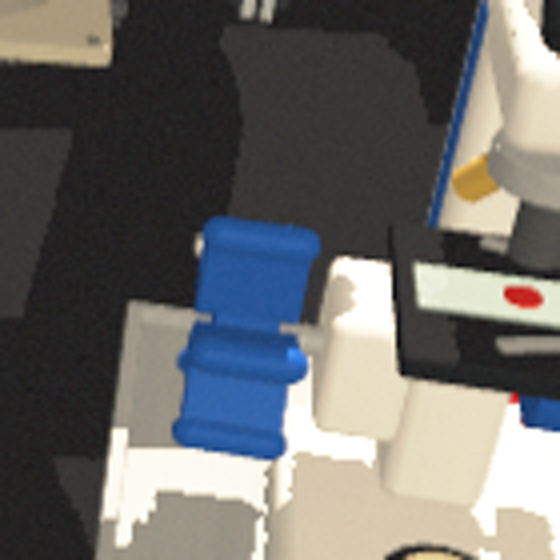

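The crop shows the closed fingertips at scene (474,194), which matches tips 17 mm ahead of the TCP. The top bar is at about (475,250), nearly upright, and the stage is at (530,265).

jog_arm:
  increments:
    - {"tx": -0.95,"ty": 0.02,"tz": 0,"ax": 0,"ay": 0,"az": 0,"hand": 0}
    - {"tx": -0.95,"ty": 0.02,"tz": 0,"ax": 0,"ay": 0,"az": 0,"hand": 0}
    - {"tx": -0.95,"ty": 0.02,"tz": 0,"ax": 0,"ay": 0,"az": 0,"hand": 0}
    - {"tx": -0.9,"ty": 0.02,"tz": 0,"ax": 0,"ay": 0,"az": 0,"hand": 0}
    - {"tx": 0,"ty": 0,"tz": 0.84,"ax": 0,"ay": 0,"az": 0,"hand": 0}
    - {"tx": 0,"ty": 0,"tz": 0.84,"ax": 0,"ay": 0,"az": 0,"hand": 0}
    - {"tx": 0,"ty": 0,"tz": 0.84,"ax": 0,"ay": 0,"az": 0,"hand": 0}
    - {"tx": 0,"ty": 0,"tz": 0.84,"ax": 0,"ay": 0,"az": 0,"hand": 0}
    - {"tx": 0,"ty": 0,"tz": 0.84,"ax": 0,"ay": 0,"az": 0,"hand": 0}
    - {"tx": 0,"ty": 0,"tz": 0,"ax": 0,"ay": 0,"az": 0,"hand": 0}

```text
time_s: 4.45
tool_pos: [533.3, 132.0, 142.3]
tcp_rot: [[-0.996, 0.087, -0.004], [0.087, 0.996, -0.0], [0.004, -0.001, -1.0]]
ft_force: [0.3, -1.0, 0.2]
grip_width: -0.1
finger_force: 0.0
```

```bash
python3 st.py
```

```text
t 4.45 scope xy -29.183414930246588 -93.73663051316831 z 142.3361154132549 width -0.07131287827400064 F scope 0.4342269598261099 -0.9477775693000933 0.17017917517422976
tool x vs -ex deg 0.030366377121162434 tz [-0. -0. -1.] world [533.3 132.  142.3]
```

jog_arm:
  increments:
    - {"tx": -0.17,"ty": 0,"tz": 0,"ax": 0,"ay": 0,"az": 0,"hand": 0}
    - {"tx": -0.17,"ty": 0,"tz": 0,"ax": 0,"ay": 0,"az": 0,"hand": 0}
    - {"tx": -0.17,"ty": 0,"tz": 0,"ax": 0,"ay": 0,"az": 0,"hand": 0}
    - {"tx": -0.17,"ty": 0,"tz": 0,"ax": 0,"ay": 0,"az": 0,"hand": 0}
    - {"tx": -0.17,"ty": 0,"tz": 0,"ax": 0,"ay": 0,"az": 0,"hand": 0}
    - {"tx": -0.17,"ty": 0,"tz": 0,"ax": 0,"ay": 0,"az": 0,"hand": 0}
    - {"tx": -0.17,"ty": 0,"tz": 0,"ax": 0,"ay": 0,"az": 0,"hand": 0}
    - {"tx": -0.17,"ty": 0,"tz": 0,"ax": 0,"ay": 0,"az": 0,"hand": 0}

```text
time_s: 5.45
tool_pos: [561.1, 129.8, 143.5]
tcp_rot: [[-0.996, 0.087, -0.002], [0.087, 0.996, 0.0], [0.002, -0.0, -1.0]]
ft_force: [-4.1, 0.7, -1.4]
grip_width: 0.2
finger_force: 1.7
```

```bash
python3 st.py
```

```text
t 5.45 scope xy -1.2559853516618866 -93.5176260467618 z 143.4602301539283 width 0.22625550583432189 F scope -4.158032930627225 0.31468903487746236 -1.4122463505465115
tool x vs -ex deg 0.030715307449464196 tz [-0.  0. -1.] world [561.1 129.8 143.5]
```

jog_arm:
  increments:
    - {"tx": -0.17,"ty": 0,"tz": 0,"ax": 0,"ay": 0,"az": 0,"hand": 0}
    - {"tx": -0.17,"ty": 0,"tz": 0,"ax": 0,"ay": 0,"az": 0,"hand": 0}
    - {"tx": -0.17,"ty": 0,"tz": 0,"ax": 0,"ay": 0,"az": 0,"hand": 0}
    - {"tx": -0.17,"ty": 0,"tz": 0,"ax": 0,"ay": 0,"az": 0,"hand": 0}

```text
time_s: 5.95
tool_pos: [576.2, 128.7, 144.6]
tcp_rot: [[-0.996, 0.088, 0.001], [0.088, 0.996, 0.0], [-0.001, 0.0, -1.0]]
ft_force: [-3.5, -0.0, -0.0]
grip_width: 0.2
finger_force: 1.4
```

```bash
python3 st.py; python3 - <<'E'
from h import *
s=grab_frame("top");cv2.imwrite("pics/top2.png",s)
a=cv2.resize(s[170:280,150:240],None,fx=4,fy=4,interpolation=cv2.INTER_CUBIC)
s=grab_frame("scene")
b=cv2.resize(s[190:300,420:520],None,fx=4,fy=4,interpolation=cv2.INTER_CUBIC)
cv2.imwrite("pics/c3.png",np.hstack([a,b]))
E
```

```text
t 5.95 scope xy 13.896711539884384 -93.30502880082565 z 144.64450271782246 width 0.15751049007041906 F scope -3.438438181078383 -0.350868452172872 -0.010761640172120335
tool x vs -ex deg 0.025630813205921647 tz [ 0.  0. -1.] world [576.2 128.7 144.6]
```

View pics/c3.png

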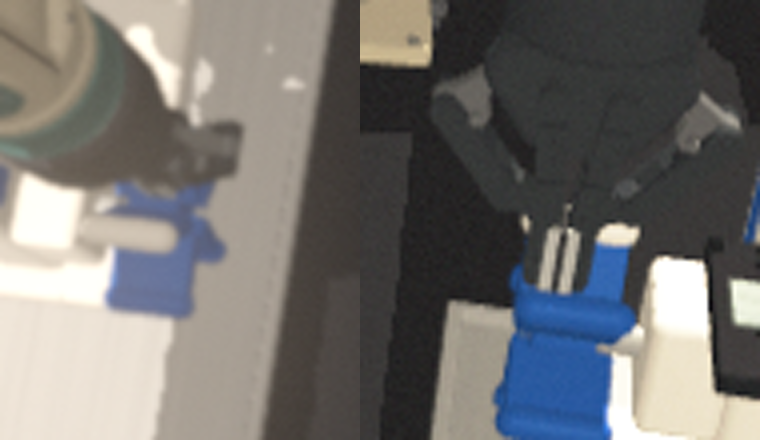

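The view shows the wheel turned about 44°. The white bar is now at the top at scene (474,249), and the pushed blue bar is in front of the fingers at (473,265). The fingers touch nothing else.

jog_arm:
  increments:
    - {"tx": 0.12,"ty": 0,"tz": 0,"ax": 0,"ay": 0,"az": 0,"hand": 0}
    - {"tx": 0,"ty": 0,"tz": -0.8,"ax": 0,"ay": 0,"az": 0,"hand": 0}
    - {"tx": 0,"ty": 0,"tz": -0.8,"ax": 0,"ay": 0,"az": 0,"hand": 0}
    - {"tx": 0,"ty": 0,"tz": -0.8,"ax": 0,"ay": 0,"az": 0,"hand": 0}
    - {"tx": 0.85,"ty": 0.03,"tz": 0,"ax": 0,"ay": 0,"az": 0,"hand": 0}
    - {"tx": 0.85,"ty": 0.03,"tz": 0,"ax": 0,"ay": 0,"az": 0,"hand": 0}
    - {"tx": 0.85,"ty": 0.03,"tz": 0,"ax": 0,"ay": 0,"az": 0,"hand": 0}
    - {"tx": 0.85,"ty": 0.03,"tz": 0,"ax": 0,"ay": 0,"az": 0,"hand": 0}
    - {"tx": 0,"ty": 0,"tz": 0.8,"ax": 0,"ay": 0,"az": 0,"hand": 0}
    - {"tx": 0,"ty": 0,"tz": 0.8,"ax": 0,"ay": 0,"az": 0,"hand": 0}
    - {"tx": 0,"ty": 0,"tz": 0.8,"ax": 0,"ay": 0,"az": 0,"hand": 0}
    - {"tx": 0,"ty": 0,"tz": 0,"ax": 0,"ay": 0,"az": 0,"hand": 0}

```text
time_s: 7.55
tool_pos: [504.2, 136.8, 141.8]
tcp_rot: [[-0.996, 0.088, -0.005], [0.088, 0.996, -0.001], [0.004, -0.001, -1.0]]
ft_force: [0.3, -0.4, -0.4]
grip_width: 0.1
finger_force: 0.0
```

```bash
python3 st.py
```

```text
t 7.55 scope xy -58.52959498152737 -91.52285914907206 z 141.83761467052815 width 0.08382215941917637 F scope 0.3224985424288292 -0.38981254495712814 -0.36217893338832796
tool x vs -ex deg 0.007033973242783932 tz [-0. -0. -1.] world [504.2 136.8 141.8]
```

jog_arm:
  increments:
    - {"tx": -0.2,"ty": 0,"tz": 0,"ax": 0,"ay": 0,"az": 0,"hand": 0}
    - {"tx": -0.2,"ty": 0,"tz": 0,"ax": 0,"ay": 0,"az": 0,"hand": 0}
    - {"tx": -0.2,"ty": 0,"tz": 0,"ax": 0,"ay": 0,"az": 0,"hand": 0}
    - {"tx": -0.2,"ty": 0,"tz": 0,"ax": 0,"ay": 0,"az": 0,"hand": 0}
    - {"tx": -0.2,"ty": 0,"tz": 0,"ax": 0,"ay": 0,"az": 0,"hand": 0}
    - {"tx": -0.2,"ty": 0,"tz": 0,"ax": 0,"ay": 0,"az": 0,"hand": 0}
    - {"tx": -0.2,"ty": 0,"tz": 0,"ax": 0,"ay": 0,"az": 0,"hand": 0}
    - {"tx": -0.2,"ty": 0,"tz": 0,"ax": 0,"ay": 0,"az": 0,"hand": 0}

```text
time_s: 8.55
tool_pos: [537.6, 134.3, 144.3]
tcp_rot: [[-0.996, 0.087, -0.0], [0.087, 0.996, -0.0], [0.0, -0.0, -1.0]]
ft_force: [-3.2, -0.2, 2.3]
grip_width: 0.1
finger_force: 1.5
```

```bash
python3 st.py
```

```text
t 8.55 scope xy -25.087224353239787 -91.06418804075828 z 144.25240309060322 width 0.10536091067608903 F scope -3.2131147325656015 -0.4440132816893223 2.3305497001204865
tool x vs -ex deg 0.028571548350930717 tz [-0. -0. -1.] world [537.6 134.3 144.3]
```

jog_arm:
  increments:
    - {"tx": -0.18,"ty": 0,"tz": 0,"ax": 0,"ay": 0,"az": 0,"hand": 0}
    - {"tx": -0.18,"ty": 0,"tz": 0,"ax": 0,"ay": 0,"az": 0,"hand": 0}
    - {"tx": -0.18,"ty": 0,"tz": 0,"ax": 0,"ay": 0,"az": 0,"hand": 0}
    - {"tx": -0.18,"ty": 0,"tz": 0,"ax": 0,"ay": 0,"az": 0,"hand": 0}
    - {"tx": -0.18,"ty": 0,"tz": 0,"ax": 0,"ay": 0,"az": 0,"hand": 0}
    - {"tx": -0.18,"ty": 0,"tz": 0,"ax": 0,"ay": 0,"az": 0,"hand": 0}
    - {"tx": -0.18,"ty": 0,"tz": 0,"ax": 0,"ay": 0,"az": 0,"hand": 0}
    - {"tx": -0.12,"ty": 0,"tz": 0,"ax": 0,"ay": 0,"az": 0,"hand": 0}
    - {"tx": -0.12,"ty": 0,"tz": 0,"ax": 0,"ay": 0,"az": 0,"hand": 0}
    - {"tx": -0.12,"ty": 0,"tz": 0,"ax": 0,"ay": 0,"az": 0,"hand": 0}

```text
time_s: 9.8
tool_pos: [570.2, 131.5, 144.4]
tcp_rot: [[-0.996, 0.088, 0.0], [0.088, 0.996, 0.0], [-0.0, 0.0, -1.0]]
ft_force: [-3.8, 0.5, 0.5]
grip_width: -0.5
finger_force: 1.4
```

```bash
python3 st.py
```

```text
t 9.8 scope xy 7.580951994103803 -90.97463888181127 z 144.43103029896653 width -0.5087391468699218 F scope -3.806562400347912 0.21480937723345478 0.4929995881058591
tool x vs -ex deg 0.02635369349964851 tz [ 0.  0. -1.] world [570.2 131.5 144.4]
```

jog_arm:
  increments:
    - {"tx": -0.1,"ty": 0,"tz": 0,"ax": 0,"ay": 0,"az": 0,"hand": 0}
    - {"tx": -0.1,"ty": 0,"tz": 0,"ax": 0,"ay": 0,"az": 0,"hand": 0}
    - {"tx": -0.08,"ty": 0,"tz": 0,"ax": 0,"ay": 0,"az": 0,"hand": 0}

```text
time_s: 10.18
tool_pos: [575.8, 131.1, 144.5]
tcp_rot: [[-0.996, 0.088, 0.001], [0.088, 0.996, 0.0], [-0.001, 0.0, -1.0]]
ft_force: [-3.2, 1.5, 0.4]
grip_width: 0.3
finger_force: 1.3
```

```bash
python3 st.py
```

```text
t 10.175 scope xy 13.220055495481608 -90.94061994434617 z 144.5253962562238 width 0.30557973267425376 F scope -3.2847580704479076 1.2242939079049833 0.3555990532297302
tool x vs -ex deg 0.026746658476247284 tz [ 0.  0. -1.] world [575.8 131.1 144.5]
```

jog_arm:
  increments:
    - {"tx": 0.12,"ty": 0,"tz": 0,"ax": 0,"ay": 0,"az": 0,"hand": 0}
    - {"tx": 0,"ty": 0,"tz": -0.8,"ax": 0,"ay": 0,"az": 0,"hand": 0}
    - {"tx": 0,"ty": 0,"tz": -0.8,"ax": 0,"ay": 0,"az": 0,"hand": 0}
    - {"tx": 0,"ty": 0,"tz": -0.8,"ax": 0,"ay": 0,"az": 0,"hand": 0}
    - {"tx": 0.85,"ty": 0,"tz": 0,"ax": 0,"ay": 0,"az": 0,"hand": 0}
    - {"tx": 0.85,"ty": 0,"tz": 0,"ax": 0,"ay": 0,"az": 0,"hand": 0}
    - {"tx": 0.85,"ty": 0,"tz": 0,"ax": 0,"ay": 0,"az": 0,"hand": 0}
    - {"tx": 0.85,"ty": 0,"tz": 0,"ax": 0,"ay": 0,"az": 0,"hand": 0}
    - {"tx": 0,"ty": 0,"tz": 0.8,"ax": 0,"ay": 0,"az": 0,"hand": 0}
    - {"tx": 0,"ty": 0,"tz": 0.8,"ax": 0,"ay": 0,"az": 0,"hand": 0}
    - {"tx": 0,"ty": 0,"tz": 0.8,"ax": 0,"ay": 0,"az": 0,"hand": 0}
    - {"tx": 0,"ty": 0,"tz": 0,"ax": 0,"ay": 0,"az": 0,"hand": 0}

```text
time_s: 11.68
tool_pos: [503.9, 136.9, 141.8]
tcp_rot: [[-0.996, 0.088, -0.004], [0.088, 0.996, -0.001], [0.004, -0.001, -1.0]]
ft_force: [-0.4, -0.6, 0.8]
grip_width: -0.2
finger_force: 0.0
```

```bash
python3 st.py
```

```text
t 11.675 scope xy -58.910811107430625 -91.49166547630439 z 141.84100117336632 width -0.2191138281544228 F scope -0.36016819963401503 -0.6099665733196766 0.7632784362963423
tool x vs -ex deg 0.011872451048348982 tz [-0. -0. -1.] world [503.9 136.9 141.8]
```

jog_arm:
  increments:
    - {"tx": -0.2,"ty": 0,"tz": 0,"ax": 0,"ay": 0,"az": 0,"hand": 0}
    - {"tx": -0.2,"ty": 0,"tz": 0,"ax": 0,"ay": 0,"az": 0,"hand": 0}
    - {"tx": -0.2,"ty": 0,"tz": 0,"ax": 0,"ay": 0,"az": 0,"hand": 0}
    - {"tx": -0.1,"ty": 0,"tz": 0,"ax": 0,"ay": 0,"az": 0,"hand": 0}
    - {"tx": -0.06,"ty": 0,"tz": 0,"ax": 0,"ay": 0,"az": 0,"hand": 0}

```text
time_s: 12.3
tool_pos: [520.6, 135.9, 144.5]
tcp_rot: [[-0.996, 0.088, 0.0], [0.088, 0.996, 0.0], [-0.0, 0.0, -1.0]]
ft_force: [0.0, 0.4, -0.5]
grip_width: 0.2
finger_force: 0.0
```

jog_arm:
  increments:
    - {"tx": -0.06,"ty": 0,"tz": 0,"ax": 0,"ay": 0,"az": 0,"hand": 0}
    - {"tx": -0.06,"ty": 0,"tz": 0,"ax": 0,"ay": 0,"az": 0,"hand": 0}
    - {"tx": -0.06,"ty": 0,"tz": 0,"ax": 0,"ay": 0,"az": 0,"hand": 0}
    - {"tx": -0.06,"ty": 0,"tz": 0,"ax": 0,"ay": 0,"az": 0,"hand": 0}

```text
time_s: 12.8
tool_pos: [523.8, 135.5, 144.1]
tcp_rot: [[-0.996, 0.087, -0.003], [0.087, 0.996, 0.0], [0.003, 0.0, -1.0]]
ft_force: [-5.1, 1.4, 2.5]
grip_width: -0.2
finger_force: 2.3
```

jog_arm:
  increments:
    - {"tx": -0.05,"ty": 0,"tz": 0,"ax": 0,"ay": 0,"az": 0,"hand": 0}
    - {"tx": -0.05,"ty": 0,"tz": 0,"ax": 0,"ay": 0,"az": 0,"hand": 0}
    - {"tx": -0.05,"ty": 0,"tz": 0,"ax": 0,"ay": 0,"az": 0,"hand": 0}

```text
time_s: 13.18
tool_pos: [528.1, 135.2, 144.3]
tcp_rot: [[-0.996, 0.088, -0.0], [0.088, 0.996, -0.0], [0.0, -0.0, -1.0]]
ft_force: [-4.4, -0.2, 1.5]
grip_width: 0.2
finger_force: 1.8
```

Moving freely at about 4 N, so I'll carry on in small chunks.

jog_arm:
  increments:
    - {"tx": -0.06,"ty": 0,"tz": 0,"ax": 0,"ay": 0,"az": 0,"hand": 0}
    - {"tx": -0.06,"ty": 0,"tz": 0,"ax": 0,"ay": 0,"az": 0,"hand": 0}
    - {"tx": -0.06,"ty": 0,"tz": 0,"ax": 0,"ay": 0,"az": 0,"hand": 0}
    - {"tx": -0.06,"ty": 0,"tz": 0,"ax": 0,"ay": 0,"az": 0,"hand": 0}

```text
time_s: 13.68
tool_pos: [533.2, 134.8, 144.3]
tcp_rot: [[-0.996, 0.088, 0.0], [0.088, 0.996, 0.0], [-0.0, 0.0, -1.0]]
ft_force: [-2.7, 0.4, 3.5]
grip_width: 0.1
finger_force: 1.5
```

jog_arm:
  increments:
    - {"tx": -0.06,"ty": 0,"tz": 0,"ax": 0,"ay": 0,"az": 0,"hand": 0}
    - {"tx": -0.06,"ty": 0,"tz": 0,"ax": 0,"ay": 0,"az": 0,"hand": 0}
    - {"tx": -0.06,"ty": 0,"tz": 0,"ax": 0,"ay": 0,"az": 0,"hand": 0}
    - {"tx": -0.06,"ty": 0,"tz": 0,"ax": 0,"ay": 0,"az": 0,"hand": 0}

```text
time_s: 14.18
tool_pos: [537.8, 134.4, 144.3]
tcp_rot: [[-0.996, 0.088, 0.0], [0.088, 0.996, -0.0], [-0.0, -0.0, -1.0]]
ft_force: [-3.3, 0.3, 2.7]
grip_width: -0.1
finger_force: 1.4
```

jog_arm:
  increments:
    - {"tx": -0.06,"ty": 0,"tz": 0,"ax": 0,"ay": 0,"az": 0,"hand": 0}
    - {"tx": -0.06,"ty": 0,"tz": 0,"ax": 0,"ay": 0,"az": 0,"hand": 0}
    - {"tx": -0.06,"ty": 0,"tz": 0,"ax": 0,"ay": 0,"az": 0,"hand": 0}
    - {"tx": -0.06,"ty": 0,"tz": 0,"ax": 0,"ay": 0,"az": 0,"hand": 0}

```text
time_s: 14.68
tool_pos: [542.7, 133.9, 144.3]
tcp_rot: [[-0.996, 0.088, 0.0], [0.088, 0.996, -0.0], [-0.0, 0.0, -1.0]]
ft_force: [-3.1, 0.8, 1.4]
grip_width: 0.0
finger_force: 1.2
```

jog_arm:
  increments:
    - {"tx": -0.06,"ty": 0,"tz": 0,"ax": 0,"ay": 0,"az": 0,"hand": 0}
    - {"tx": -0.06,"ty": 0,"tz": 0,"ax": 0,"ay": 0,"az": 0,"hand": 0}
    - {"tx": -0.06,"ty": 0,"tz": 0,"ax": 0,"ay": 0,"az": 0,"hand": 0}
    - {"tx": -0.06,"ty": 0,"tz": 0,"ax": 0,"ay": 0,"az": 0,"hand": 0}

```text
time_s: 15.18
tool_pos: [547.4, 133.5, 144.3]
tcp_rot: [[-0.996, 0.088, 0.0], [0.088, 0.996, -0.0], [-0.0, -0.0, -1.0]]
ft_force: [-2.4, -0.4, 0.8]
grip_width: 0.2
finger_force: 1.2
```

jog_arm:
  increments:
    - {"tx": -0.06,"ty": 0,"tz": 0,"ax": 0,"ay": 0,"az": 0,"hand": 0}
    - {"tx": -0.06,"ty": 0,"tz": 0,"ax": 0,"ay": 0,"az": 0,"hand": 0}
    - {"tx": -0.06,"ty": 0,"tz": 0,"ax": 0,"ay": 0,"az": 0,"hand": 0}
    - {"tx": -0.06,"ty": 0,"tz": 0,"ax": 0,"ay": 0,"az": 0,"hand": 0}

```text
time_s: 15.68
tool_pos: [551.8, 133.1, 144.2]
tcp_rot: [[-0.996, 0.088, -0.001], [0.088, 0.996, 0.0], [0.001, 0.0, -1.0]]
ft_force: [-3.8, -0.6, 3.5]
grip_width: 0.1
finger_force: 1.9
```

jog_arm:
  increments:
    - {"tx": -0.05,"ty": 0,"tz": 0,"ax": 0,"ay": 0,"az": 0,"hand": 0}
    - {"tx": -0.05,"ty": 0,"tz": 0,"ax": 0,"ay": 0,"az": 0,"hand": 0}

```text
time_s: 15.92
tool_pos: [553.8, 132.9, 144.3]
tcp_rot: [[-0.996, 0.088, -0.001], [0.088, 0.996, -0.0], [0.001, -0.0, -1.0]]
ft_force: [-2.8, -0.3, 3.2]
grip_width: 0.3
finger_force: 1.9
```

jog_arm:
  increments:
    - {"tx": -0.06,"ty": 0,"tz": 0,"ax": 0,"ay": 0,"az": 0,"hand": 0}
    - {"tx": -0.06,"ty": 0,"tz": 0,"ax": 0,"ay": 0,"az": 0,"hand": 0}
    - {"tx": -0.06,"ty": 0,"tz": 0,"ax": 0,"ay": 0,"az": 0,"hand": 0}
    - {"tx": -0.06,"ty": 0,"tz": 0,"ax": 0,"ay": 0,"az": 0,"hand": 0}

```text
time_s: 16.42
tool_pos: [558.4, 132.5, 143.9]
tcp_rot: [[-0.996, 0.088, -0.001], [0.088, 0.996, -0.0], [0.001, -0.0, -1.0]]
ft_force: [-3.2, 0.3, -1.2]
grip_width: 0.4
finger_force: 1.6
```

jog_arm:
  increments:
    - {"tx": -0.06,"ty": 0,"tz": 0,"ax": 0,"ay": 0,"az": 0,"hand": 0}
    - {"tx": -0.06,"ty": 0,"tz": 0,"ax": 0,"ay": 0,"az": 0,"hand": 0}
    - {"tx": -0.06,"ty": 0,"tz": 0,"ax": 0,"ay": 0,"az": 0,"hand": 0}
    - {"tx": -0.06,"ty": 0,"tz": 0,"ax": 0,"ay": 0,"az": 0,"hand": 0}

```text
time_s: 16.92
tool_pos: [563.8, 132.1, 144.3]
tcp_rot: [[-0.996, 0.088, 0.0], [0.088, 0.996, 0.0], [-0.0, 0.0, -1.0]]
ft_force: [-4.2, 0.3, 0.1]
grip_width: -0.1
finger_force: 1.5
```

jog_arm:
  increments:
    - {"tx": -0.06,"ty": 0,"tz": 0,"ax": 0,"ay": 0,"az": 0,"hand": 0}
    - {"tx": -0.06,"ty": 0,"tz": 0,"ax": 0,"ay": 0,"az": 0,"hand": 0}
    - {"tx": -0.06,"ty": 0,"tz": 0,"ax": 0,"ay": 0,"az": 0,"hand": 0}
    - {"tx": -0.06,"ty": 0,"tz": 0,"ax": 0,"ay": 0,"az": 0,"hand": 0}

```text
time_s: 17.42
tool_pos: [568.6, 131.7, 144.4]
tcp_rot: [[-0.996, 0.087, 0.0], [0.087, 0.996, 0.0], [-0.0, 0.0, -1.0]]
ft_force: [-3.8, 0.2, 0.3]
grip_width: -0.0
finger_force: 1.4
```

jog_arm:
  increments:
    - {"tx": -0.06,"ty": 0,"tz": 0,"ax": 0,"ay": 0,"az": 0,"hand": 0}
    - {"tx": -0.06,"ty": 0,"tz": 0,"ax": 0,"ay": 0,"az": 0,"hand": 0}
    - {"tx": -0.06,"ty": 0,"tz": 0,"ax": 0,"ay": 0,"az": 0,"hand": 0}
    - {"tx": -0.06,"ty": 0,"tz": 0,"ax": 0,"ay": 0,"az": 0,"hand": 0}
    - {"tx": -0.06,"ty": 0,"tz": 0,"ax": 0,"ay": 0,"az": 0,"hand": 0}

```text
time_s: 18.05
tool_pos: [574.5, 131.1, 144.4]
tcp_rot: [[-0.996, 0.088, 0.0], [0.088, 0.996, 0.0], [-0.0, 0.0, -1.0]]
ft_force: [-3.2, 0.3, 0.7]
grip_width: 0.2
finger_force: 1.3
```

jog_arm:
  increments:
    - {"tx": 0.12,"ty": 0,"tz": 0,"ax": 0,"ay": 0,"az": 0,"hand": 0}
    - {"tx": 0,"ty": 0,"tz": -0.8,"ax": 0,"ay": 0,"az": 0,"hand": 0}
    - {"tx": 0,"ty": 0,"tz": -0.8,"ax": 0,"ay": 0,"az": 0,"hand": 0}
    - {"tx": 0,"ty": 0,"tz": -0.8,"ax": 0,"ay": 0,"az": 0,"hand": 0}
    - {"tx": 0.84,"ty": 0,"tz": 0,"ax": 0,"ay": 0,"az": 0,"hand": 0}
    - {"tx": 0.84,"ty": 0,"tz": 0,"ax": 0,"ay": 0,"az": 0,"hand": 0}
    - {"tx": 0.84,"ty": 0,"tz": 0,"ax": 0,"ay": 0,"az": 0,"hand": 0}
    - {"tx": 0.84,"ty": 0,"tz": 0,"ax": 0,"ay": 0,"az": 0,"hand": 0}
    - {"tx": 0,"ty": 0,"tz": 0.8,"ax": 0,"ay": 0,"az": 0,"hand": 0}
    - {"tx": 0,"ty": 0,"tz": 0.8,"ax": 0,"ay": 0,"az": 0,"hand": 0}
    - {"tx": 0,"ty": 0,"tz": 0.8,"ax": 0,"ay": 0,"az": 0,"hand": 0}
    - {"tx": 0,"ty": 0,"tz": 0,"ax": 0,"ay": 0,"az": 0,"hand": 0}

```text
time_s: 19.55
tool_pos: [503.7, 136.9, 141.8]
tcp_rot: [[-0.996, 0.088, -0.005], [0.088, 0.996, -0.001], [0.004, -0.001, -1.0]]
ft_force: [-0.3, -0.2, 0.2]
grip_width: -0.1
finger_force: 0.0
```

jog_arm:
  increments:
    - {"tx": -0.2,"ty": 0,"tz": 0,"ax": 0,"ay": 0,"az": 0,"hand": 0}
    - {"tx": -0.2,"ty": 0,"tz": 0,"ax": 0,"ay": 0,"az": 0,"hand": 0}
    - {"tx": -0.15,"ty": 0,"tz": 0,"ax": 0,"ay": 0,"az": 0,"hand": 0}
    - {"tx": -0.06,"ty": 0,"tz": 0,"ax": 0,"ay": 0,"az": 0,"hand": 0}
    - {"tx": -0.06,"ty": 0,"tz": 0,"ax": 0,"ay": 0,"az": 0,"hand": 0}

```text
time_s: 20.18
tool_pos: [518.5, 136.1, 144.5]
tcp_rot: [[-0.996, 0.088, 0.0], [0.088, 0.996, 0.0], [-0.0, 0.0, -1.0]]
ft_force: [0.5, -0.0, -0.3]
grip_width: -0.3
finger_force: 0.0
```

jog_arm:
  increments:
    - {"tx": -0.06,"ty": 0,"tz": 0,"ax": 0,"ay": 0,"az": 0,"hand": 0}
    - {"tx": -0.06,"ty": 0,"tz": 0,"ax": 0,"ay": 0,"az": 0,"hand": 0}
    - {"tx": -0.06,"ty": 0,"tz": 0,"ax": 0,"ay": 0,"az": 0,"hand": 0}

```text
time_s: 20.55
tool_pos: [522.0, 135.7, 144.3]
tcp_rot: [[-0.996, 0.087, -0.0], [0.087, 0.996, -0.0], [0.0, -0.0, -1.0]]
ft_force: [-0.1, 0.5, -0.1]
grip_width: 0.1
finger_force: 0.0
```

jog_arm:
  increments:
    - {"tx": -0.05,"ty": 0,"tz": 0,"ax": 0,"ay": 0,"az": 0,"hand": 0}
    - {"tx": -0.05,"ty": 0,"tz": 0,"ax": 0,"ay": 0,"az": 0,"hand": 0}
    - {"tx": -0.05,"ty": 0,"tz": 0,"ax": 0,"ay": 0,"az": 0,"hand": 0}

```text
time_s: 20.92
tool_pos: [523.5, 135.5, 144.1]
tcp_rot: [[-0.996, 0.087, -0.003], [0.087, 0.996, 0.0], [0.003, -0.0, -1.0]]
ft_force: [-3.8, -0.3, 3.9]
grip_width: 0.0
finger_force: 2.3
```

jog_arm:
  increments:
    - {"tx": -0.05,"ty": 0,"tz": 0,"ax": 0,"ay": 0,"az": 0,"hand": 0}
    - {"tx": -0.05,"ty": 0,"tz": 0,"ax": 0,"ay": 0,"az": 0,"hand": 0}
    - {"tx": -0.05,"ty": 0,"tz": 0,"ax": 0,"ay": 0,"az": 0,"hand": 0}

```text
time_s: 21.3
tool_pos: [528.1, 135.2, 144.3]
tcp_rot: [[-0.996, 0.088, 0.0], [0.088, 0.996, -0.0], [-0.0, -0.0, -1.0]]
ft_force: [-2.6, 1.2, 2.6]
grip_width: 0.3
finger_force: 1.8
```

jog_arm:
  increments:
    - {"tx": -0.06,"ty": 0,"tz": 0,"ax": 0,"ay": 0,"az": 0,"hand": 0}
    - {"tx": -0.06,"ty": 0,"tz": 0,"ax": 0,"ay": 0,"az": 0,"hand": 0}
    - {"tx": -0.06,"ty": 0,"tz": 0,"ax": 0,"ay": 0,"az": 0,"hand": 0}
    - {"tx": -0.06,"ty": 0,"tz": 0,"ax": 0,"ay": 0,"az": 0,"hand": 0}

```text
time_s: 21.8
tool_pos: [533.0, 134.8, 144.3]
tcp_rot: [[-0.996, 0.088, 0.0], [0.088, 0.996, -0.0], [-0.0, 0.0, -1.0]]
ft_force: [-2.9, -0.0, 2.8]
grip_width: -0.0
finger_force: 1.6
```

jog_arm:
  increments:
    - {"tx": -0.06,"ty": 0,"tz": 0,"ax": 0,"ay": 0,"az": 0,"hand": 0}
    - {"tx": -0.06,"ty": 0,"tz": 0,"ax": 0,"ay": 0,"az": 0,"hand": 0}
    - {"tx": -0.06,"ty": 0,"tz": 0,"ax": 0,"ay": 0,"az": 0,"hand": 0}
    - {"tx": -0.06,"ty": 0,"tz": 0,"ax": 0,"ay": 0,"az": 0,"hand": 0}

```text
time_s: 22.3
tool_pos: [537.6, 134.4, 144.3]
tcp_rot: [[-0.996, 0.088, 0.0], [0.088, 0.996, -0.0], [-0.0, -0.0, -1.0]]
ft_force: [-2.9, -0.2, 1.8]
grip_width: 0.1
finger_force: 1.4
```

jog_arm:
  increments:
    - {"tx": -0.06,"ty": 0,"tz": 0,"ax": 0,"ay": 0,"az": 0,"hand": 0}
    - {"tx": -0.06,"ty": 0,"tz": 0,"ax": 0,"ay": 0,"az": 0,"hand": 0}
    - {"tx": -0.06,"ty": 0,"tz": 0,"ax": 0,"ay": 0,"az": 0,"hand": 0}
    - {"tx": -0.06,"ty": 0,"tz": 0,"ax": 0,"ay": 0,"az": 0,"hand": 0}

```text
time_s: 22.8
tool_pos: [542.4, 133.9, 144.3]
tcp_rot: [[-0.996, 0.088, 0.0], [0.088, 0.996, -0.0], [-0.0, -0.0, -1.0]]
ft_force: [-2.9, 0.1, 1.6]
grip_width: 0.3
finger_force: 1.3
```

jog_arm:
  increments:
    - {"tx": -0.06,"ty": 0,"tz": 0,"ax": 0,"ay": 0,"az": 0,"hand": 0}
    - {"tx": -0.06,"ty": 0,"tz": 0,"ax": 0,"ay": 0,"az": 0,"hand": 0}
    - {"tx": -0.06,"ty": 0,"tz": 0,"ax": 0,"ay": 0,"az": 0,"hand": 0}
    - {"tx": -0.06,"ty": 0,"tz": 0,"ax": 0,"ay": 0,"az": 0,"hand": 0}

```text
time_s: 23.3
tool_pos: [547.2, 133.5, 144.3]
tcp_rot: [[-0.996, 0.088, 0.0], [0.088, 0.996, 0.0], [-0.0, 0.0, -1.0]]
ft_force: [-1.9, -0.6, 0.9]
grip_width: -0.0
finger_force: 1.2
```

jog_arm:
  increments:
    - {"tx": -0.06,"ty": 0,"tz": 0,"ax": 0,"ay": 0,"az": 0,"hand": 0}
    - {"tx": -0.06,"ty": 0,"tz": 0,"ax": 0,"ay": 0,"az": 0,"hand": 0}
    - {"tx": -0.06,"ty": 0,"tz": 0,"ax": 0,"ay": 0,"az": 0,"hand": 0}

```text
time_s: 23.68
tool_pos: [550.8, 133.2, 144.3]
tcp_rot: [[-0.996, 0.088, 0.0], [0.088, 0.996, -0.0], [-0.0, -0.0, -1.0]]
ft_force: [-1.7, 0.0, 1.8]
grip_width: -0.1
finger_force: 1.1
```

jog_arm:
  increments:
    - {"tx": -0.06,"ty": 0,"tz": 0,"ax": 0,"ay": 0,"az": 0,"hand": 0}
    - {"tx": -0.06,"ty": 0,"tz": 0,"ax": 0,"ay": 0,"az": 0,"hand": 0}
    - {"tx": -0.06,"ty": 0,"tz": 0,"ax": 0,"ay": 0,"az": 0,"hand": 0}

```text
time_s: 24.05
tool_pos: [554.0, 132.9, 144.2]
tcp_rot: [[-0.996, 0.088, -0.001], [0.088, 0.996, -0.0], [0.001, -0.0, -1.0]]
ft_force: [-3.6, 0.3, 1.7]
grip_width: -0.1
finger_force: 1.9
```

jog_arm:
  increments:
    - {"tx": -0.06,"ty": 0,"tz": 0,"ax": 0,"ay": 0,"az": 0,"hand": 0}
    - {"tx": -0.06,"ty": 0,"tz": 0,"ax": 0,"ay": 0,"az": 0,"hand": 0}
    - {"tx": -0.06,"ty": 0,"tz": 0,"ax": 0,"ay": 0,"az": 0,"hand": 0}

```text
time_s: 24.42
tool_pos: [557.5, 132.6, 144.0]
tcp_rot: [[-0.996, 0.087, -0.001], [0.087, 0.996, -0.0], [0.001, -0.0, -1.0]]
ft_force: [-4.2, -0.0, -0.3]
grip_width: 0.2
finger_force: 1.6
```

jog_arm:
  increments:
    - {"tx": -0.06,"ty": 0,"tz": 0,"ax": 0,"ay": 0,"az": 0,"hand": 0}
    - {"tx": -0.06,"ty": 0,"tz": 0,"ax": 0,"ay": 0,"az": 0,"hand": 0}
    - {"tx": -0.06,"ty": 0,"tz": 0,"ax": 0,"ay": 0,"az": 0,"hand": 0}

```text
time_s: 24.8
tool_pos: [558.0, 132.5, 143.8]
tcp_rot: [[-0.996, 0.087, -0.007], [0.087, 0.996, 0.001], [0.007, -0.0, -1.0]]
ft_force: [-12.3, 2.1, 6.2]
grip_width: -0.0
finger_force: 6.7
```

The tool stalled at 12 N (about 0.55 N m), so the stop is felt. Next I back off, lift clear and look.

jog_arm:
  increments:
    - {"tx": 0.15,"ty": 0,"tz": 0,"ax": 0,"ay": 0,"az": 0,"hand": 0}
    - {"tx": 0.15,"ty": 0,"tz": 0,"ax": 0,"ay": 0,"az": 0,"hand": 0}
    - {"tx": 0,"ty": 0,"tz": -0.9,"ax": 0,"ay": 0,"az": 0,"hand": 0}
    - {"tx": 0,"ty": 0,"tz": -1,"ax": 0,"ay": 0,"az": 0,"hand": 0}
    - {"tx": 0,"ty": 0,"tz": -1,"ax": 0,"ay": 0,"az": 0,"hand": 0}
    - {"tx": 0,"ty": -1,"tz": -1,"ax": 0,"ay": 0,"az": 0,"hand": 0}
    - {"tx": 0,"ty": -1,"tz": -0.6,"ax": 0,"ay": 0,"az": 0,"hand": 0}
    - {"tx": 0,"ty": -1,"tz": 0,"ax": 0,"ay": 0,"az": 0,"hand": 0}
    - {"tx": 0,"ty": -1,"tz": 0,"ax": 0,"ay": 0,"az": 0,"hand": 0}
    - {"tx": 0,"ty": -1,"tz": 0,"ax": 0,"ay": 0,"az": 0,"hand": 0}
    - {"tx": 0,"ty": -1,"tz": 0,"ax": 0,"ay": 0,"az": 0,"hand": 0}
    - {"tx": 0,"ty": -1,"tz": 0,"ax": 0,"ay": 0,"az": 0,"hand": 0}

```text
time_s: 26.3
tool_pos: [542.8, -8.0, 233.9]
tcp_rot: [[-0.996, 0.088, -0.001], [0.088, 0.996, 0.0], [0.001, 0.0, -1.0]]
ft_force: [0.2, -0.1, -0.7]
grip_width: -0.1
finger_force: 0.0
```

```bash
python3 - <<'E'
from h import *
s=grab_frame("top");cv2.imwrite("pics/top4.png",s)
a=cv2.resize(s[170:280,150:240],None,fx=4,fy=4,interpolation=cv2.INTER_CUBIC)
l=cv2.resize(s[195:285,335:415],None,fx=4.889,fy=4.889,interpolation=cv2.INTER_CUBIC)
cv2.imwrite("pics/c4.png",np.hstack([a[:440],l[:440]]))
E
```

```text
(no output)
```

View pics/c4.png

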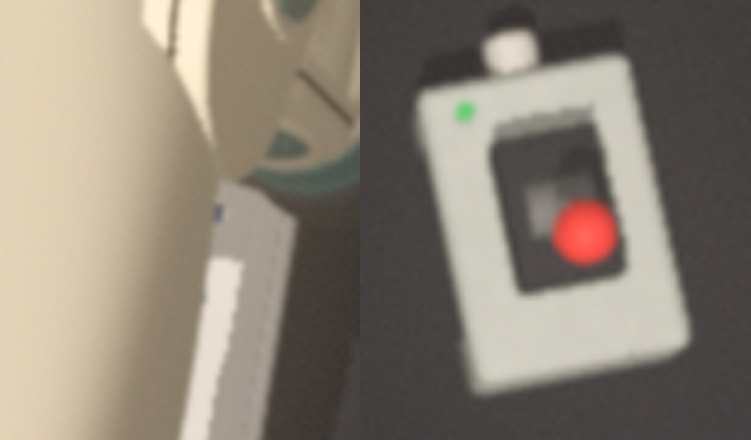

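The wheel is hidden by the arm in this view, and I'll check it later. The lamp box crop shows the block at crop (560,200) and the red ball at (585,232), on the robot's side, so the toggle goes over away from the robot.

jog_arm:
  increments:
    - {"tx": 0,"ty": 0,"tz": 0,"ax": 0,"ay": 0,"az": -1,"hand": 0}
    - {"tx": 0,"ty": 0,"tz": 0,"ax": 0,"ay": 0,"az": -1,"hand": 0}
    - {"tx": 0.53,"ty": -1,"tz": 0,"ax": 0,"ay": 0,"az": 0,"hand": 0}
    - {"tx": 0.53,"ty": -1,"tz": 0,"ax": 0,"ay": 0,"az": 0,"hand": 0}
    - {"tx": 0.53,"ty": -1,"tz": 0,"ax": 0,"ay": 0,"az": 0,"hand": 0}
    - {"tx": 0.53,"ty": -1,"tz": 0,"ax": 0,"ay": 0,"az": 0,"hand": 0}
    - {"tx": 0.53,"ty": -1,"tz": 0,"ax": 0,"ay": 0,"az": 0,"hand": 0}
    - {"tx": 0.53,"ty": -1,"tz": 0,"ax": 0,"ay": 0,"az": 0,"hand": 0}
    - {"tx": 0.53,"ty": -1,"tz": 0,"ax": 0,"ay": 0,"az": 0,"hand": 0}
    - {"tx": 0.53,"ty": -1,"tz": 0,"ax": 0,"ay": 0,"az": 0,"hand": 0}
    - {"tx": 0.53,"ty": -1,"tz": 0,"ax": 0,"ay": 0,"az": 0,"hand": 0}
    - {"tx": 0.53,"ty": -1,"tz": 0,"ax": 0,"ay": 0,"az": 0,"hand": 0}

```text
time_s: 27.85
tool_pos: [476.8, -224.2, 234.3]
tcp_rot: [[-0.982, -0.19, 0.0], [-0.19, 0.982, 0.0], [-0.0, 0.0, -1.0]]
ft_force: [-0.2, 0.1, -0.6]
grip_width: -0.2
finger_force: 0.0
```

```bash
cat >lamp.py <<'E'
from h import *
L=np.array([plane("top",p,54)[:2] for p in((347.3,214.4),(389.8,206.9),(402.5,265.6),(358.5,275.2))])
u=(L[0]+L[1]-L[2]-L[3]);u/=np.linalg.norm(u);v=np.array([-u[1],u[0]]);B=np.array([525.8,-270.])
s=read_state();p=s["tool_pos"];R=s["tcp_rot"]
print("lamp c",L.mean(0),"yaw",np.degrees(np.arctan2(u[1],u[0])),"minus toolx yaw",np.degrees(np.arctan2(-R[1,0],-R[0,0])))
print("TCP rel ball start along/across",(p[:2]-B)@u,(p[:2]-B)@v,p[2],"in tool",(R.T@(np.r_[B-36*u,129]-p)),s["ft_force"])
E
python3 lamp.py; python3 - <<'E'
from h import *
s=grab_frame("top");cv2.imwrite("pics/top5.png",s)
sc=grab_frame("scene");cv2.imwrite("pics/scene5.png",sc)
a=cv2.resize(s[170:280,150:240],None,fx=4,fy=4,interpolation=cv2.INTER_CUBIC)
b=cv2.resize(sc[190:300,420:520],None,fx=4,fy=4,interpolation=cv2.INTER_CUBIC)
cv2.imwrite("pics/c5.png",np.hstack([a,b]))
E
```

```text
lamp c [ 543.9 -265.9] yaw 11.40034515384929 minus toolx yaw 10.977622463055296
TCP rel ball start along/across -38.96305677597109 54.56541851124643 234.265519985533 in tool [ -3.3 -54.6 105.3] [-0.2  0.1 -0.6]
```

View pics/c5.png

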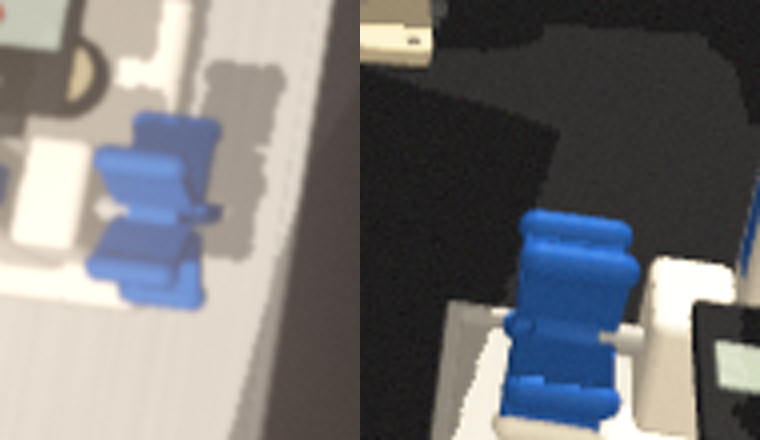

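The wheel view shows bars at about +18° and −54° from the top, with the white bar low in front at scene (463,296). The wheel has turned about 235° (4.1 rad), which fits the range given.

jog_arm:
  increments:
    - {"tx": 0,"ty": -0.91,"tz": 0,"ax": 0,"ay": 0,"az": 0,"hand": 0}
    - {"tx": 0,"ty": -0.91,"tz": 0,"ax": 0,"ay": 0,"az": 0,"hand": 0}
    - {"tx": 0,"ty": -0.91,"tz": 0,"ax": 0,"ay": 0,"az": 0,"hand": 0}
    - {"tx": 0,"ty": 0,"tz": 0.88,"ax": 0,"ay": 0,"az": 0,"hand": 0}
    - {"tx": 0,"ty": 0,"tz": 0.88,"ax": 0,"ay": 0,"az": 0,"hand": 0}
    - {"tx": 0,"ty": 0,"tz": 0.88,"ax": 0,"ay": 0,"az": 0,"hand": 0}
    - {"tx": 0,"ty": 0,"tz": 0.88,"ax": 0,"ay": 0,"az": 0,"hand": 0}
    - {"tx": 0,"ty": 0,"tz": 0.88,"ax": 0,"ay": 0,"az": 0,"hand": 0}
    - {"tx": 0,"ty": 0,"tz": 0.88,"ax": 0,"ay": 0,"az": 0,"hand": 0}
    - {"tx": 0,"ty": 0,"tz": 0,"ax": 0,"ay": 0,"az": 0,"hand": 0}

```text
time_s: 29.2
tool_pos: [486.3, -275.8, 126.7]
tcp_rot: [[-0.982, -0.191, -0.003], [-0.191, 0.982, 0.002], [0.003, 0.003, -1.0]]
ft_force: [0.6, 0.1, -0.2]
grip_width: -0.4
finger_force: 0.0
```

```bash
python3 lamp.py
```

```text
lamp c [ 543.9 -265.9] yaw 11.40034515384929 minus toolx yaw 10.983748988403512
TCP rel ball start along/across -39.82820372035499 2.0785475611207382 126.69554913566961 in tool [-3.8 -2.  -2.3] [ 0.6  0.1 -0.2]
```

jog_arm:
  increments:
    - {"tx": -0.27,"ty": -0.01,"tz": 0,"ax": 0,"ay": 0,"az": 0,"hand": 0}
    - {"tx": -0.27,"ty": -0.01,"tz": 0,"ax": 0,"ay": 0,"az": 0,"hand": 0}
    - {"tx": -0.27,"ty": -0.01,"tz": 0,"ax": 0,"ay": 0,"az": 0,"hand": 0}
    - {"tx": -0.27,"ty": -0.01,"tz": 0,"ax": 0,"ay": 0,"az": 0,"hand": 0}
    - {"tx": -0.27,"ty": -0.01,"tz": 0,"ax": 0,"ay": 0,"az": 0,"hand": 0}
    - {"tx": -0.27,"ty": -0.01,"tz": 0,"ax": 0,"ay": 0,"az": 0,"hand": 0}
    - {"tx": -0.27,"ty": -0.01,"tz": 0,"ax": 0,"ay": 0,"az": 0,"hand": 0}
    - {"tx": -0.27,"ty": -0.01,"tz": 0,"ax": 0,"ay": 0,"az": 0,"hand": 0}
    - {"tx": -0.27,"ty": -0.01,"tz": 0,"ax": 0,"ay": 0,"az": 0,"hand": 0}
    - {"tx": -0.27,"ty": 0,"tz": 0,"ax": 0,"ay": 0,"az": 0,"hand": 0}
    - {"tx": -0.2,"ty": 0,"tz": 0,"ax": 0,"ay": 0,"az": 0,"hand": 0}

```text
time_s: 30.58
tool_pos: [545.0, -267.3, 128.4]
tcp_rot: [[-0.982, -0.191, -0.001], [-0.191, 0.982, 0.0], [0.001, 0.0, -1.0]]
ft_force: [-1.3, -0.4, -0.8]
grip_width: 0.3
finger_force: 0.6
```

```bash
python3 lamp.py
```

```text
lamp c [ 543.9 -265.9] yaw 11.40034515384929 minus toolx yaw 10.983847425497645
TCP rel ball start along/across 19.354755409238816 -1.1079375579068307 128.37183192393775 in tool [55.4  0.7 -0.6] [-1.3 -0.4 -0.8]
```

Pushing as expected. About 14 mm remain.

jog_arm:
  increments:
    - {"tx": -0.12,"ty": 0,"tz": 0,"ax": 0,"ay": 0,"az": 0,"hand": 0}
    - {"tx": -0.12,"ty": 0,"tz": 0,"ax": 0,"ay": 0,"az": 0,"hand": 0}
    - {"tx": -0.12,"ty": 0,"tz": 0,"ax": 0,"ay": 0,"az": 0,"hand": 0}
    - {"tx": -0.1,"ty": 0,"tz": 0,"ax": 0,"ay": 0,"az": 0,"hand": 0}

```text
time_s: 31.08
tool_pos: [553.3, -265.9, 128.7]
tcp_rot: [[-0.982, -0.19, -0.002], [-0.19, 0.982, -0.001], [0.002, -0.0, -1.0]]
ft_force: [-5.1, -0.8, 0.7]
grip_width: 0.2
finger_force: 2.4
```

jog_arm:
  increments:
    - {"tx": -0.06,"ty": 0,"tz": 0,"ax": 0,"ay": 0,"az": 0,"hand": 0}
    - {"tx": -0.06,"ty": 0,"tz": 0,"ax": 0,"ay": 0,"az": 0,"hand": 0}
    - {"tx": -0.06,"ty": 0,"tz": 0,"ax": 0,"ay": 0,"az": 0,"hand": 0}

```text
time_s: 31.45
tool_pos: [553.7, -265.8, 128.6]
tcp_rot: [[-0.982, -0.189, -0.009], [-0.189, 0.982, -0.002], [0.009, -0.001, -1.0]]
ft_force: [-12.6, -2.1, 6.2]
grip_width: -0.0
finger_force: 6.5
```

jog_arm:
  increments:
    - {"tx": 0.3,"ty": 0,"tz": 0,"ax": 0,"ay": 0,"az": 0,"hand": 0}
    - {"tx": 0.6,"ty": 0,"tz": 0,"ax": 0,"ay": 0,"az": 0,"hand": 0}
    - {"tx": 0.5,"ty": 0,"tz": -1,"ax": 0,"ay": 0,"az": 0,"hand": 0}
    - {"tx": 1,"ty": 0,"tz": -1,"ax": 0,"ay": 0,"az": 0,"hand": 0}
    - {"tx": 1,"ty": 0,"tz": -1,"ax": 0,"ay": 0,"az": 0,"hand": 0}
    - {"tx": 1,"ty": 1,"tz": -1,"ax": 0,"ay": 0,"az": 0,"hand": 0}
    - {"tx": 1,"ty": 1,"tz": -0.5,"ax": 0,"ay": 0,"az": 0,"hand": 0}
    - {"tx": 0.5,"ty": 1,"tz": 0,"ax": 0,"ay": 0,"az": 0,"hand": 0}
    - {"tx": 0,"ty": 1,"tz": 0,"ax": 0,"ay": 0,"az": 0,"hand": 0}
    - {"tx": 0,"ty": 1,"tz": 0,"ax": 0,"ay": 0,"az": 0,"hand": 0}
    - {"tx": 0,"ty": 1,"tz": 0,"ax": 0,"ay": 0,"az": 0,"hand": 0}
    - {"tx": 0,"ty": 0,"tz": 0,"ax": 0,"ay": 0,"az": 0,"hand": 0}

```text
time_s: 32.95
tool_pos: [418.5, -168.1, 218.5]
tcp_rot: [[-0.981, -0.193, -0.001], [-0.193, 0.981, 0.0], [0.0, 0.0, -1.0]]
ft_force: [0.0, -0.4, 0.7]
grip_width: -0.1
finger_force: 0.0
```

```bash
python3 - <<'E'
from h import *
P={}
for n,a,b in(("top",150,0),("scene",200,0)):
    s=grab_frame(n);cv2.imwrite(f"pics/{n}6.png",s)
    h=cv2.cvtColor(s,cv2.COLOR_BGR2HSV)
    m=((h[...,0]<9)|(h[...,0]>172))&(h[...,1]>a)&(h[...,2]>120)
    q=np.array([380,230]) if n=="top" else np.array([258,232])
    bl=blobs(m,25);P[n]=min(bl,key=lambda k:np.hypot(*(k[1]-q)))[1];print(n,[(k[1],k[0][4]) for k in bl])
X,e=tri(P["scene"],P["top"]);print("ball",X,e,"moved",X-[525.8,-269.9,129])
t=cv2.imread("pics/top6.png");cv2.imwrite("pics/c6.png",np.hstack([cv2.resize(t[170:280,150:240],None,fx=4,fy=4),cv2.resize(t[195:285,335:415],None,fx=4.889,fy=4.889)[:440]]))
print(read_state()["tool_pos"],read_state()["ft_force"],read_state()["time_s"])
E
```

```text
top [(array([375.2, 219. ]), np.int32(98)), (array([428.5, 369.6]), np.int32(112))]
scene [(array([138. ,  43.2]), np.int32(25)), (array([250.5, 175.4]), np.int32(82)), (array([255.5, 242.6]), np.int32(129)), (array([534.5, 283.7]), np.int32(26))]
ball [ 575.4 -258.8  125.8] 1.3038571304729956 moved [49.6 11.1 -3.2]
[ 419.2 -169.6  218.7] [-0.5  0.5 -0.3] 33.05
```

View pics/c6.png

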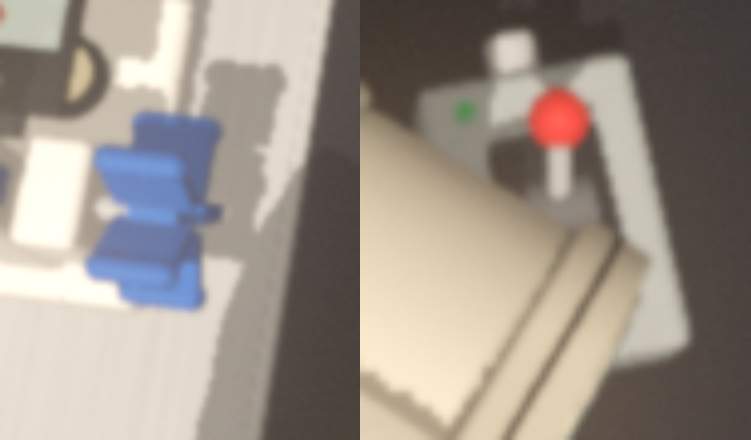

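The ball is now leaning away from the robot at top (375,219), and the wheel is unchanged. The measured travel is 51 mm against 57 mm expected, so I'll recheck with circle fits.

```bash
python3 - <<'E'
from h import *
R={}
for k,cs in((0,{"top":(380.6,242.2),"scene":(257.4,227.9)}),(6,{"top":(375.2,219),"scene":(255.5,242.6)})):
    P={}
    for n,c in cs.items():
        x,y=int(c[0])-14,int(c[1])-14
        s=cv2.imread(f"pics/{n}{k}.png")[y:y+28,x:x+28].astype(int)
        m=((s[...,2]-np.maximum(s[...,0],s[...,1]))>35).astype(np.uint8)
        cc=max(cv2.findContours(m,0,1)[0],key=cv2.contourArea)
        (u,v),r=cv2.minEnclosingCircle(cc);P[n]=(u+x,v+y);print(k,n,P[n],r)
    X,e=tri(P["scene"],P["top"]);R[k]=X;print("ball",X,e)
print(R[6]-R[0],np.linalg.norm((R[6]-R[0])[:2]))
b=plane("top",(375.5,237.3),79);print("block centre",b)
for off in(-0.5,0,.3,.4,.5):
    print(off,proj("top",np.r_[b[:2]+60*np.sin(off)*np.array([.981,.193]),76+60*np.cos(off)]),proj("scene",np.r_[b[:2]+60*np.sin(off)*np.array([.981,.193]),76+60*np.cos(off)]))
E
```

```text
0 top (380.5, 242.0) 7.159010887145996
0 scene (257.6782178878784, 227.57920837402344) 6.827782154083252
ball [ 526.  -269.4  129.9] 1.4984806653219611
6 top (375.0, 219.0) 6.708303928375244
6 scene (255.5, 242.25) 7.2673211097717285
ball [ 575.3 -258.6  126.4] 0.7617514123915011
[49.3 10.8 -3.5] 50.492707005426254
block centre [ 545.6 -265.4   79. ]
-0.5 [380.8 246.3] [257.8 225.9]
0 [378.6 232.1] [256.1 229.9]
0.3 [376.8 224.1] [255.2 235.7]
0.4 [376.2 221.7] [255.  238.1]
0.5 [375.5 219.5] [254.8 240.8]
```

The switch block's centre and the final ball pixels, predicted (375.5,219.5) against measured (375.0,219.0), agree with the full 0.5 rad lean. The push also ended on a hard stop. The toggle is off, so I'm handing in.

```bash
python3 -c "from station import *;print(sign_off())"
```

```text
the job is handed in; nothing more can be done
None
```

The focus wheel was turned down until it met its stop at about 12 N, then the red toggle was pushed over against its own stop; the dish, jar and slide box were never approached, and the job was handed in at about 33 s (result not shown).

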